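Turn the steamer down and hold its vent open

ROBOT

A 6-joint arm with a two-finger parallel gripper is mounted at the origin on the work surface. World frame = base frame: x ahead of the robot, y to its left, z up, the work surface at z = 0. Lengths are in m, angles in rad, forces in N, time in s.
With the tool pointing down it reaches from about 0.15 to 0.775 m from the base axis. Payload 6.1 kg.
Tool frame: the origin (TCP) lies midway between the tips of the shut fingers; the grasp point (between the pads) lies 19 mm behind it; z points along the fingers, y is the direction in which the jaws open and shut (so a half turn about z gives the same grasp; the last joint's range is limited). The gripper opens to 85 mm and grips with 20 to 120 N. Pads are 22 mm wide; open, the fingers measure 114 mm over their backs; the gripper's body (76 mm by 85 mm) begins 54 mm behind the grasp point. The pads swing forward as they close: fully open they stand 13 mm farther back than shut.
Start: joints at [-1.254, 0.126, -0.04, 1.405, 0, 1.571], TCP at [0.164, -0.499, 0.231] pointing down, gripper open.
Joint ranges: [-2.72, 2.72], [-0.95, 1.95], [-1.27, 1.35], [-1.78, 2.02], [-1.46, 1.47], [-3.14, 3.14]. Speed limits (rad/s): [2.39, 2.39, 3.01, 3.14, 3.14, 3.14].

INTERFACE

Orientations are given as [roll, pitch, yaw] about the fixed x, y, z axes, in that order (R = Rz(yaw) Ry(pitch) Rx(roll)).
In Python, from bench import robot gives the robot as it stands. The module is installed in compiled form; this text tells all that it offers.
- The arm moves only by the tool jog_arm, never from a script. Its argument "moves" is a list of rows, each a list of 5 numbers: the shift along the tool's x, y, z in m, then the turn about the tool's z in degrees, then the opening in per cent of the stroke, from 0 (shut) to 100 (fully open). A call has 1 to 12 rows; each row shifts and turns the commanded pose from where the row before left it, along the tool's axes as they then stand; what a row does not reach is not made up. A row lasts 1/12 s, in which the tool goes at most 41.7 mm and 7.16 degrees, less where a joint would pass 70% of its speed; a pose out of reach is approached as far as the arm can. A call with a gripper value outside its range is refused whole. The fingers move at their own pace and stop on an object; "newtons" is the grip in N (left out, the last holds). Time passes only in rows, so rows that do not move let the fingers close. It gives the time, the measured TCP pose, the force and the opening at its end, in the units of the state.
- robot.state(): the state, without advancing time (a new reading comes with each control period).
- robot.get_image(name): name is "scene" or "top" or "wrist"; returns a dict with "image" (420x560x3 uint8, red, green, blue), "z_map" (420x560 float32, m along the optical axis (not along the pixel's ray), 0 where there is no reading), "K" (3x3 intrinsics, pixels), "eye" and "attitude" of the camera in the world. Camera axes: x right, y up, looking along -z (the intrinsics and any distortion apply to the point x, -y, -z); pixel columns grow to the right and rows downward; lengths in m; the calibration is good to about 2 mm. A picture is of the moment at which its call begins.
- robot.close_job(): hands the job in, once; it reports no verdict.
The state is a dict: "time": time; "joint_pos": joint angles; "qvel": joint speeds; "joint_torque": joint torques, N m; "tcp_pos": TCP position; "orientation": TCP orientation; "force": force on the tool from outside, world axes, zero at the start; "wrist_torque": the same for the moment, N m; "grip_width": opening from 0.0 (shut) to 1.0 (fully open).
Only numpy, scipy, OpenCV 4.12 (cv2) and the standard library are available. Lean on these libraries where they do the work, as an engineer would, in place of code of your own. Each camera call takes 0.05 s, during which the arm holds its last target. There are 200 camera calls.

TASK

Before the bamboo tier is lifted off, the electric steamer base has to be turned down and vented: turn its dial clockwise until the yellow pointer is at the red tab on the dial's rim, let go of it, then pull the blue tab of the spring-loaded vent slide towards the front of the base until the slide's yellow pointer lies on the red band of the scale beside it. The vent springs shut when let go, so finish while still gripping it with the pointer held steady on the band. Leave the dial at its tab, and the tiers, plate, bowl, tin box and garlic press where they are.

Things in the scene. Friction and masses are not known exactly. Their poses are not given: they have to be found in the camera images.
- steamer_base: low stainless electric steamer base, fixed, 240 (x) x 400 (y) x 75 mm high with a flat top. Origin at the centre of its underside, z up; its front faces its own -x, roughly towards the robot. The dial and the vent slide are on the right-hand (own -y) half of its top; a bamboo tier stands on the left half
- dial: black dial on top of the base, vertical axis. Grip bar 14 mm wide, 46 long, 32 high (88 to 120 mm above the counter) on a round skirt of 25 mm radius, its top at 88.5 mm. Origin on the axis, 110 mm above the counter, the height to grip at. Own +y runs along the bar to the yellow pointer (as does the white line on top), own x across. Takes about 0.03 N m to turn, stays where left
- dial_pointer (a point): outer end of the dial's yellow pointer, 36 mm from the dial's axis; turns with the dial. It starts 0.55 to 1.4 rad short of the red tab, which lies clockwise from it seen from above
- dial_tab (a point): red tab on the rim of the dial's white scale (10 mm wide): the point 36 mm from the dial's axis where the pointer's end must come. The tab stays put
- vent_slide: vent slide on the base: blue upright tab 12 mm thick (along the travel), 40 wide, 88 to 128 mm above the counter, on a black shoe. Origin at the middle of the tab, 110 mm up, where to grip it, pinching along the travel; axes as the base's. Slides 60 mm to the base's own -x from home; the spring pulls home with 1.5 N there to 7.5 N at 60 mm, plus 0.4 N friction
- vent_pointer (a point): end of the slide's yellow pointer, 36 mm to the own -y side of the tab's middle; moves with the slide
- vent_mark (a point): centre of the red band (10 mm long along the travel) on the white scale beside the slide, on the line along which the slide's pointer moves, 22 to 46 mm out from the pointer's home, given at the pointer's height. It stays put
- steaming_tier: loose round lidded bamboo steamer tier, 80 mm radius, 60 mm high, standing on the left half of the base, at about (0, 105) mm in its frame. Origin at the centre of its underside
- tier_stack: loose stack of two closed bamboo tiers with lid, about 80 mm radius, 125 mm high, on the counter. Origin at the centre of its underside
- plate: white melamine plate, 90 mm radius, 18 mm high. Origin at the centre of its underside
- pinch_bowl: green silicone pinch bowl, 40 mm radius, 35 mm high. Origin at the centre of its underside
- tin_box: closed blue and white tin box with spring latch, 108 x 78 x 47 mm high. Origin at the centre of its underside
- garlic_press: stainless garlic press lying along its own x, 175 mm long, 55 mm wide, 24 mm high. Origin under its middle

How it is judged:
By the outcome, as a careful person would: the job done as asked, in the order asked, and still so for the second after the job is handed in, while the arm keeps its last pose, push and grip.
It also fails if it takes over 40 s, if anything falls off the work surface, if the arm or the gripper's body presses on something with over 40 N, if the wrist force passes 120 N, or if a joint passes its speed limit or range.

## Working session

There is one attempt and no reset: what is moved stays moved. The work goes in short steps, Python scripts to look and compute and a tool call to move; the robot and the scene stay as the last step left them, time stands still between calls to the robot, and variables do not carry over. Pictures are saved under pics/ and viewed, about 8 in all and at most 12, crops included, and the job is handed in when it is done.

Besides the shell and the picture viewer there is one more tool, called after "Call:" by a JSON object that holds its "name" and its "arguments", one argument or row to a line. jog_arm: Moves the arm, as the interface text tells. Its arguments: {"type":"object","properties":{"moves":{"type":"array","items":{"type":"array","items":{"type":"number"}}},"newtons":{"type":"number"}},"required":["moves"]}

```bash
mkdir -p pics; cat > h.py <<'E'
import numpy as np, cv2
from bench import robot
from scipy.spatial.transform import Rotation as R
def rot(a):
    a=np.array(a,float)
    if a.shape==(3,3): return a
    return R.from_euler('xyz',a).as_matrix() if a.size==3 else R.from_quat(a).as_matrix()
def grab(n,f=None):
    d=robot.get_image(n)
    if f: cv2.imwrite('pics/'+f,d['image'][:,:,::-1])
    np.savez('last_'+n+'.npz',**d)
    return d
def world(d):
    K=d['K'];z=d['z_map'];h,w=z.shape
    u,v=np.meshgrid(np.arange(w),np.arange(h))
    p=np.stack([(u-K[0,2])/K[0,0]*z,-(v-K[1,2])/K[1,1]*z,-z],-1)
    return p@rot(d['attitude']).T+np.array(d['eye'])
def ray(d,u,v,zw):
    K=d['K'];r=rot(d['attitude'])@np.array([(u-K[0,2])/K[0,0],-(v-K[1,2])/K[1,1],-1])
    e=np.array(d['eye']);return e+r*(zw-e[2])/r[2]
E
python3 - <<'E'
from h import *
for n in('top','scene'):
    d=grab(n,n+'1.png');print([k for k in d]);print(d['K'],d['eye'],d['attitude'])
print(robot.state())
a=[cv2.imread(f'pics/{n}1.png') for n in('top','scene')]
E
```

```text
['image', 'z_map', 'K', 'eye', 'attitude']
[[496.82396952   0.         276.51779827]
 [  0.         496.82396952 214.59046898]
 [  0.           0.           1.        ]] [ 3.20649808e-01 -3.56438371e-04  1.78725537e+00] [ 0.11053018  0.01005082 -1.55501877]
['image', 'z_map', 'K', 'eye', 'attitude']
[[427.57527989   0.         285.17459166]
 [  0.         427.57527989 208.83016537]
 [  0.           0.           1.        ]] [ 1.20267826 -0.85535797  1.08261261] [0.85442673 0.00236202 0.67103847]
{'time': 0.1, 'joint_pos': array([-1.25400973e+00,  1.26338349e-01, -4.04464830e-02,  1.40542004e+00,
        2.91943742e-05,  1.57078183e+00]), 'qvel': array([ 0.0019853 , -0.00084564,  0.00224156,  0.00087804,  0.00147542,
        0.00050744]), 'joint_torque': array([-1.46173974e-03, -4.36903882e+01,  3.53607094e+01,  1.36485026e-02,
       -3.31662659e-05,  2.64366982e-06]), 'tcp_pos': array([ 0.16344447, -0.49854176,  0.23062427]), 'orientation': array([-3.14018411e+00, -2.92147583e-05,  3.16801046e-01]), 'force': array([0.12137614, 0.1718693 , 0.67043121]), 'wrist_torque': array([ 0.02068315, -0.051084  , -0.00305983]), 'grip_width': 0.9951464252170811}
```

View pics/top1.png

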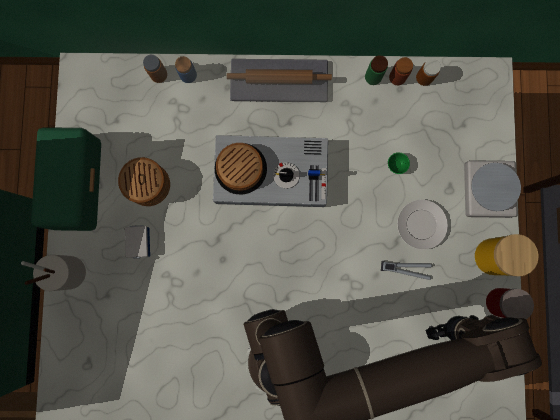

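The top view shows the base at about (270,170), the dial at (287,175), the blue tab at (314,172) and the arm at the lower right, clear of the base. I'll zoom in on the dial and vent.

```bash
python3 - <<'E'
from h import *
d=dict(np.load('last_top.npz'));im=d['image']
c=im[130:210,205:335,::-1];cv2.imwrite('pics/crop1.png',cv2.resize(c,None,fx=6,fy=6,interpolation=cv2.INTER_CUBIC))
P=world(d)
hsv=cv2.cvtColor(im,cv2.COLOR_RGB2HSV)
def pr(name,m,z):
    n,l,s,c=cv2.connectedComponentsWithStats(m.astype(np.uint8))
    for i in range(1,n):
        u,v=c[i]
        if s[i,4]>=2: print(name,s[i,4],c[i].round(1),ray(d,u,v,z).round(4),'zmap',np.median(P[l==i][:,2]).round(3))
roi=np.zeros(im.shape[:2],bool);roi[130:210,262:335]=1
h,s,v=[hsv[...,i].astype(int) for i in range(3)]
pr('red',roi&((h<8)|(h>172))&(s>130)&(v>60),.08)
pr('yel',roi&(h>20)&(h<36)&(s>110)&(v>60),.09)
pr('blue',roi&(h>100)&(h<130)&(s>150)&(v>40),.128)
top=(abs(P[...,2]-.075)<.006);top[:,:200]=0;top[:125]=0;top[215:]=0;top[:,340:]=0
pts=P[top][:,:2].astype(np.float32);print(cv2.minAreaRect(pts),len(pts))
E
```

```text
red 11 [280.6 164.5] [0.6864 0.0082 0.08  ] zmap 0.082
red 11 [323.4 184.1] [ 0.6189 -0.1414  0.08  ] zmap 0.08
yel 6 [277.  173.5] [0.6522 0.0203 0.09  ] zmap 0.084
yel 5 [322. 174.] [ 0.6526 -0.1357  0.09  ] zmap 0.09
blue 65 [313.5 172.3] [ 0.6506 -0.1039  0.128 ] zmap 0.127
((0.669911801815033, 0.04448859393596649), (0.39755281805992126, 0.24011707305908203), 89.02268981933594) 4444
```

View pics/crop1.png

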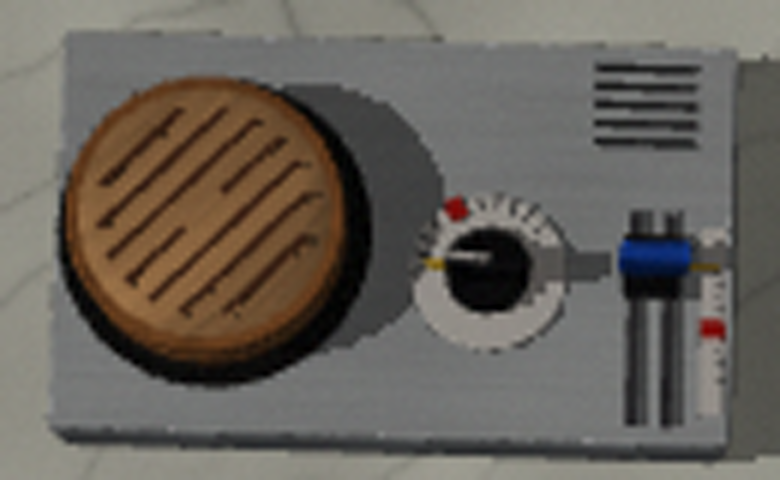

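The crop shows the dial centre at about full px (286,175), with its pointer to the left at (277,173.5) and the red tab at (280.6,164.5). The vent pointer is at (322,174) and its red band at (323.4,184). I'll move in for a close-up.

Call:
{"name": "jog_arm", "arguments": {
  "moves": [
    [0.029, -0.0136, -0.001, 0, 100],
    [0.029, -0.0136, -0.001, 0, 100],
    [0.029, -0.0136, -0.001, 0, 100],
    [0.029, -0.0136, -0.001, 0, 100],
    [0.029, -0.0136, -0.001, 0, 100],
    [0.029, -0.0136, -0.001, 0, 100],
    [0.029, -0.0136, -0.001, 0, 100],
    [0.029, -0.0136, -0.001, 0, 100],
    [0.029, -0.0136, -0.001, 0, 100],
    [0.029, -0.0136, -0.001, 0, 100]
  ]
}}

```text
time: 0.93
tcp_pos: [0.3975, -0.2779, 0.2411]
orientation: [-3.141, 0.0, 0.317]
force: [-0.3, -0.1, 1.1]
grip_width: 1.002
```

Call:
{"name": "jog_arm", "arguments": {
  "moves": [
    [0.029, -0.0136, -0.001, 0, 100],
    [0.029, -0.0136, -0.001, 0, 100],
    [0.029, -0.0136, -0.001, 0, 100],
    [0.029, -0.0136, -0.001, 0, 100],
    [0.029, -0.0136, -0.001, 0, 100],
    [0.029, -0.0136, -0.001, 0, 100],
    [0.029, -0.0136, -0.001, 0, 100],
    [0.029, -0.0136, -0.001, 0, 100],
    [0.029, -0.0136, -0.001, 0, 100],
    [0.029, -0.0136, -0.001, 0, 100]
  ]
}}

```text
time: 1.77
tcp_pos: [0.6307, -0.0583, 0.2508]
orientation: [-3.141, 0.001, 0.317]
force: [1.0, -0.3, 0.7]
grip_width: 0.996
```

Call:
{"name": "jog_arm", "arguments": {
  "moves": [
    [0, 0, 0, -7, 100],
    [0, 0, 0, -7, 100],
    [0, 0, 0, -7, 100],
    [0, 0, 0, -7, 100],
    [0, 0, 0, -7, 100],
    [0, 0, 0, -7, 100],
    [0, 0, 0, -7, 100],
    [0, 0, 0, -7, 100],
    [0, 0, 0, -7, 100],
    [0, 0, 0, -7, 100],
    [0, 0, 0, 0, 100]
  ]
}}

```text
time: 2.68
tcp_pos: [0.6298, -0.0597, 0.2507]
orientation: [-3.141, -0.0, 1.542]
force: [0.3, -0.4, -0.8]
grip_width: 0.999
```

```bash
python3 - <<'E'
from h import *
d=grab('wrist','w1.png');print(d['K'],d['eye'],d['attitude']);s=robot.state();print(s['tcp_pos'],s['orientation'],s['time'],s['joint_pos'])
E
```

```text
[[332.8970297    0.         279.65680151]
 [  0.         332.8970297  206.38242294]
 [  0.           0.           1.        ]] [0.63244598 0.02513021 0.39322857] [-0.33422355  0.00061662 -0.02944825]
[ 0.62980313 -0.05966888  0.25079072] [-3.14066427e+00 -7.77431633e-05  1.53608095e+00] 2.7333 [-9.44705109e-02  3.40636988e-01  2.75394147e-01  1.50648485e+00
  2.21617185e-05  1.51104114e+00]
```

View pics/w1.png

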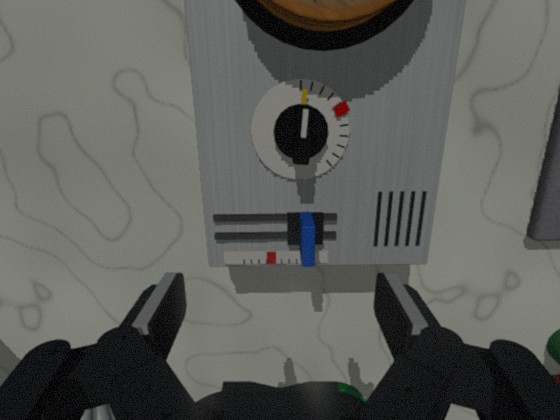

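The wrist view shows the dial at about (302,133), with its yellow pointer at (304,97) and red tab at (341,108). The blue tab is at (308,238) and the red band at (271,258). Next I'll turn these into positions.

```bash
cat > meas.py <<'E'
from h import *
def meas(d,verbose=1):
    im=d['image'];P=world(d);hsv=cv2.cvtColor(im,cv2.COLOR_RGB2HSV)
    h,s,v=[hsv[...,i].astype(int) for i in range(3)]
    roi=(P[...,2]>.07)&(P[...,2]<.15)&(abs(P[...,0]-.67)<.13)&(P[...,1]<.04)&(P[...,1]>-.17)
    def pr(name,m):
        n,l,st,c=cv2.connectedComponentsWithStats((m&roi).astype(np.uint8))
        for i in range(1,n):
            if st[i,4]>=12:
                q=P[l==i];z=np.median(q[:,2]);w=ray(d,*c[i],z)
                print(name,st[i,4],c[i].round(1),'bbox',st[i,:4],'w',w.round(4),'x',q[:,0].min().round(4),q[:,0].max().round(4),'y',q[:,1].min().round(4),q[:,1].max().round(4))
    pr('red',((h<8)|(h>172))&(s>130)&(v>60)); pr('yel',(h>18)&(h<38)&(s>110)&(v>60)); pr('blue',(h>100)&(h<130)&(s>150)&(v>40))
    pr('white',(s<40)&(v>150))
    return P,h,s,v
if __name__=='__main__':
    d=dict(np.load('last_wrist.npz'));P,h,s,v=meas(d)
    blk=(v<60)&(P[...,2]>.083)&(P[...,2]<.1)&(np.hypot(P[...,0]-.65,P[...,1]+.015)<.045)
    q=P[blk];print('skirt',len(q),q.mean(0),q.min(0),q.max(0))
    t=(P[...,2]>.115)&(P[...,2]<.125)&(np.hypot(P[...,0]-.65,P[...,1]+.015)<.045);q=P[t]
    print('bartop',len(q),cv2.minAreaRect(q[:,:2].astype(np.float32)),q[:,2].mean())
    t=t&(v>110);q=P[t];print('line',len(q),q.mean(0),cv2.fitLine(q[:,:2].astype(np.float32),2,0,.01,.01).ravel())
    t=(P[...,2]>.123)&(P[...,2]<.133)&(abs(P[...,0]-.65)<.03)&(abs(P[...,1]+.105)<.04);q=P[t]
    print('tabtop',len(q),cv2.minAreaRect(q[:,:2].astype(np.float32)),q[:,2].mean())
    top=(abs(P[...,2]-.075)<.003)&(abs(P[...,1]+.07)<.11)&(abs(P[...,0]-.67)<.15);q=P[top]
    for y in(-.02,-.06,-.1,-.14):
        k=q[abs(q[:,1]-y)<.004];print(y,k[:,0].min(),k[:,0].max())
E
python3 meas.py
```

```text
red 164 [340.9 108.5] bbox [333 100  16  17] w [0.6868 0.0085 0.0819] x 0.6796 0.6933 y 0.002 0.0156
red 105 [271.  257.6] bbox [267 252   9  12] w [ 0.6181 -0.1413  0.0782] x 0.6137 0.6226 y -0.1481 -0.1343
yel 71 [303.7  96.2] bbox [301  89   6  16] w [0.6531 0.0201 0.087 ] x 0.6507 0.6558 y 0.0135 0.026
blue 752 [307.1 237.9] bbox [299 212  17  54] w [ 0.6527 -0.0969  0.1275] x 0.6473 0.6637 y -0.1238 -0.0852
skirt 1402 [ 0.64882383 -0.00970567  0.08867039] [ 0.62603737 -0.0334394   0.08513249] [0.67395184 0.01370689 0.09973449]
bartop 986 ((0.6498026847839355, -0.010635759681463242), (0.045893874019384384, 0.014056355692446232), 84.35676574707031) 0.1198717672907208
line 113 [6.51123272e-01 3.34494926e-04 1.20876265e-01] [9.9620245e-02 9.9502552e-01 6.5112329e-01 3.3449492e-04]
tabtop 583 ((0.6530494093894958, -0.10527235269546509), (0.040051188319921494, 0.011778824962675571), 89.99720764160156) 0.1277225082180062
-0.02 0.551804180563092 0.7872875666276211
-0.06 0.5512815144257428 0.786733719191462
-0.1 0.5506794860365869 0.7860029154385753
-0.14 0.5504077752509398 0.7852606141728011
```

The dial axis is at (0.6498,-0.0106), its bar is at 84.3° and the tab at about 27.3°, so the turn is about 57° clockwise. I'll align above it and go down.

Call:
{"name": "jog_arm", "arguments": {
  "moves": [
    [0.025, 0.0092, 0, 0, 55],
    [0.0248, 0.0091, 0, 0, 55],
    [0, 0, 0.01, 3.9, 55],
    [0, 0, 0.025, 0, 55],
    [0, 0, 0.025, 0, 55],
    [0, 0, 0.025, 0, 55],
    [0, 0, 0.015, 0, 55],
    [0, 0, 0, 0, 55]
  ],
  "newtons": 25
}}

```text
time: 3.4
tcp_pos: [0.6477, -0.0104, 0.1468]
orientation: [-3.135, 0.001, 1.467]
force: [-0.6, 0.1, -0.4]
grip_width: 0.548
```

```bash
python3 - <<'E'
from h import *
d=grab('wrist','w2.png');s=robot.state();print(s['tcp_pos'],s['orientation'],s['time'],s['grip_width'])
E
```

```text
[ 0.64853181 -0.0104805   0.1492265 ] [-3.13734147e+00  4.05292086e-04  1.46786306e+00] 3.45 0.548300577800999
```

View pics/w2.png

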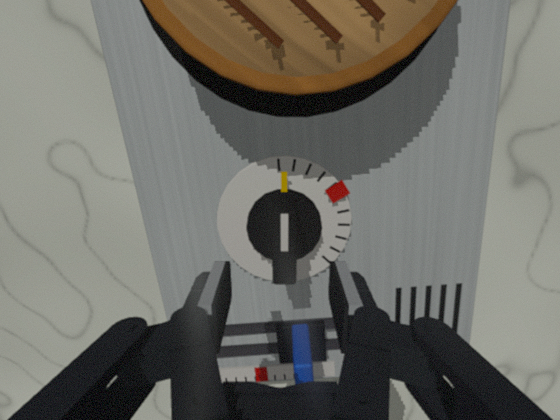

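The fingers straddle the bar evenly, with pads at columns 222 and 340 and the bar at 284. Going down the rest of the way and closing.

Call:
{"name": "jog_arm", "arguments": {
  "moves": [
    [0, 0.001, 0.02, 0, 55],
    [0, 0, 0.02, 0, 55],
    [0, 0, 0.016, 0, 55],
    [0, 0, 0, 0, 20],
    [0, 0, 0, 0, 5],
    [0, 0, 0, 0, 5],
    [0, 0, 0, 0, 5],
    [0, 0, 0, 0, 5],
    [0, 0, 0, 0, 5]
  ],
  "newtons": 25
}}

```text
time: 4.2
tcp_pos: [0.6499, -0.0105, 0.0971]
orientation: [-3.141, -0.0, 1.47]
force: [-6.6, 0.0, -0.2]
grip_width: 0.155
```

Call:
{"name": "jog_arm", "arguments": {
  "moves": [
    [0, -0.0005, 0, 4, 5],
    [0, 0, 0, 6, 5],
    [0, 0, 0, 6, 5],
    [0, 0, 0, 6, 5],
    [0, 0, 0, 6, 5],
    [0, 0, 0, 6, 5],
    [0, 0, 0, 6, 5],
    [0, 0, 0, 6, 5],
    [0, 0, 0, 6, 5],
    [0, 0, 0, 4, 5],
    [0, 0, 0, 0, 5],
    [0, 0, 0, 0, 5]
  ]
}}

```text
time: 5.2
tcp_pos: [0.6501, -0.0107, 0.0971]
orientation: [3.141, -0.0, 0.495]
force: [-6.0, -0.3, 3.1]
grip_width: 0.159
```

```bash
python3 - <<'E'
from meas import *
d=grab('wrist','w3.png');s=robot.state();print(s['tcp_pos'],s['orientation'],s['force'],s['time'],s['grip_width']);meas(d)
c=d['image'][60:300,180:400,::-1];cv2.imwrite('pics/w3c.png',cv2.resize(c,None,fx=2.4,fy=2.4,interpolation=cv2.INTER_CUBIC))
E
```

```text
[ 0.65010633 -0.01064286  0.09706329] [ 3.14127705e+00 -3.65072618e-04  4.94988464e-01] [-5.48879135 -0.46654918  2.38193224] 5.25 0.1568066621027173
red 497 [281.  183.1] bbox [271 171  21  27] w [0.6874 0.009  0.0818] x 0.6793 0.6942 y 0.0023 0.0159
yel 220 [279.5 208.4] bbox [275 195  10  27] w [0.677  0.0042 0.087 ] x 0.6703 0.6832 y -0.001 0.0087
yel 51 [480.2 353.1] bbox [474 348  12  11] w [ 0.6538 -0.1395  0.0863] x 0.6517 0.6548 y -0.1427 -0.1348
blue 1927 [450.7 346.3] bbox [403 313 105  83] w [ 0.6588 -0.1032  0.1048] x 0.6499 0.6603 y -0.1232 -0.0842
white 49348 [415.1 124.2] bbox [277   0 283 288] w [ 0.7423 -0.0349  0.075 ] x 0.6822 0.7877 y -0.1534 0.04
white 5409 [210.4 260.1] bbox [136 175 140 162] w [0.6305 0.0217 0.0785] x 0.5599 0.6877 y 0.0025 0.04
white 2044 [325.6 209.9] bbox [294 177  69  64] w [ 0.685  -0.0183  0.079 ] x 0.6741 0.6956 y -0.0443 0.004
white 27 [285.3 201.9] bbox [284 199   5   9] w [0.6791 0.002  0.079 ] x 0.6765 0.6809 y 0.0011 0.0033
white 17 [285.3 212.7] bbox [284 211   4   5] w [ 0.674  -0.0008  0.0793] x 0.6724 0.6751 y -0.0017 0.0003
white 183 [399.1 261.2] bbox [379 249  44  25] w [ 0.6775 -0.0709  0.0751] x 0.674 0.6814 y -0.0856 -0.0567
white 259 [279.4 270.7] bbox [275 258  10  29] w [ 0.6639 -0.0027  0.1207] x 0.6578 0.67 y -0.0074 0.0015
white 1449 [277.2 365.8] bbox [256 344  47  43] w [ 0.5805 -0.0462  0.075 ] x 0.5632 0.6005 y -0.0659 -0.0301
white 26 [366.1 395.8] bbox [364 391   6  10] w [ 0.5861 -0.109   0.075 ] x 0.5831 0.5888 y -0.1112 -0.1056
white 60 [384.9 415.2] bbox [379 410  14  10] w [ 0.5778 -0.1293  0.0751] x 0.575 0.5816 y -0.134 -0.1241
```

View pics/w3c.png

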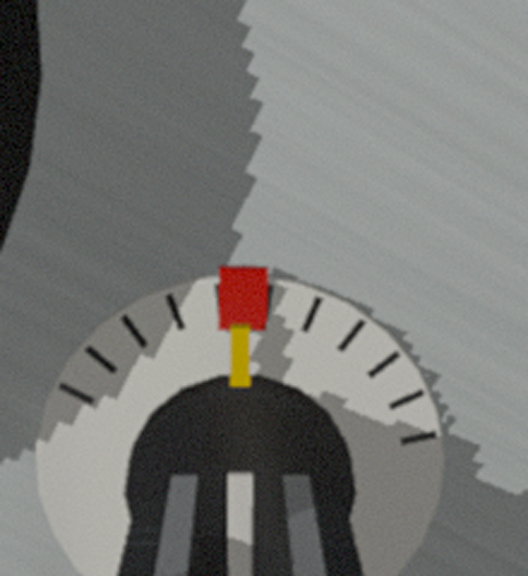

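The pointer lies just short of the tab centre, by about 1.1°. I'll finish the turn, release and rise straight up.

Call:
{"name": "jog_arm", "arguments": {
  "moves": [
    [0, 0, 0, 1.1, 5],
    [0, 0, 0, 0, 5],
    [0, 0, 0, 0, 5],
    [0, 0, 0, 0, 40],
    [0, 0, 0, 0, 40],
    [0, 0, 0, 0, 40],
    [0, 0, 0, 0, 40],
    [0, 0, -0.02, 0, 45],
    [0, 0, -0.03, 0, 45],
    [0, 0, -0.03, 0, 45],
    [0, 0, -0.03, 0, 45],
    [0, 0, 0, 0, 45]
  ]
}}

```text
time: 6.25
tcp_pos: [0.6527, -0.0106, 0.2125]
orientation: [3.137, -0.009, 0.474]
force: [0.8, 0.0, 1.1]
grip_width: 0.45
```

```bash
python3 - <<'E'
from meas import *
d=grab('wrist','w4.png');s=robot.state();print(s['tcp_pos'],s['orientation'],s['force'],s['time'],s['grip_width']);P,h,sa,v=meas(d)
q=P[(P[...,2]>.115)&(P[...,2]<.125)&(np.hypot(P[...,0]-.65,P[...,1]+.0106)<.03)]
print('bartop',len(q),cv2.minAreaRect(q[:,:2].astype(np.float32)))
E
```

```text
[ 0.6523293  -0.01060986  0.20959434] [ 3.13811627 -0.00659894  0.4742327 ] [ 0.47021853 -0.52051828 -0.97823378] 6.3 0.448007279549426
red 171 [277.3 150.4] bbox [271 143  13  17] w [0.6875 0.0088 0.082 ] x 0.6798 0.694 y 0.0021 0.0157
red 120 [383.7 285.2] bbox [376 279  16  13] w [ 0.6186 -0.1406  0.0783] x 0.613 0.6232 y -0.1477 -0.1337
yel 71 [277.4 165.6] bbox [275 158   6  16] w [0.6772 0.0035 0.0869] x 0.6708 0.6834 y -0.0013 0.0077
yel 19 [406.7 259.3] bbox [404 257   6   6] w [ 0.6539 -0.1398  0.0862] x 0.6521 0.6546 y -0.1466 -0.1369
blue 1298 [381.7 256. ] bbox [354 232  58  49] w [ 0.6578 -0.0969  0.1247] x 0.6392 0.66 y -0.1234 -0.0848
white 1519 [249.2 200.6] bbox [226 147  59  98] w [0.637  0.0106 0.0789] x 0.6053 0.6865 y -0.035 0.0314
white 43 [290.5 153. ] bbox [287 148   8  11] w [ 0.6901 -0.0022  0.0788] x 0.6859 0.6937 y -0.0045 0.0001
white 415 [304.4 167.2] bbox [290 152  33  30] w [ 0.6849 -0.0181  0.079 ] x 0.6752 0.6949 y -0.0339 -0.0057
white 38 [322.8 180.6] bbox [317 177  10   8] w [ 0.6819 -0.0377  0.0791] x 0.6795 0.6853 y -0.042 -0.0332
white 73 [277.3 199.4] bbox [276 188   4  26] w [ 0.6609 -0.0048  0.1209] x 0.6512 0.6691 y -0.0108 0.0001
white 83 [295.7 235.4] bbox [288 230  21  13] w [ 0.6263 -0.041   0.079 ] x 0.6193 0.6316 y -0.0509 -0.0324
white 25 [412.8 236.2] bbox [410 233   7   8] w [ 0.6736 -0.137   0.0774] x 0.67 0.677 y -0.1392 -0.1353
white 35 [387.7 277.6] bbox [383 274  11   9] w [ 0.6268 -0.1405  0.0767] x 0.6244 0.6298 y -0.1473 -0.1352
white 108 [373.6 297.7] bbox [366 288  19  21] w [ 0.602  -0.1402  0.0772] x 0.5914 0.6119 y -0.1476 -0.1343
bartop 1055 ((0.6500675082206726, -0.010144051164388657), (0.045901428908109665, 0.013551494106650352), 27.465194702148438)
```

View pics/w4.png

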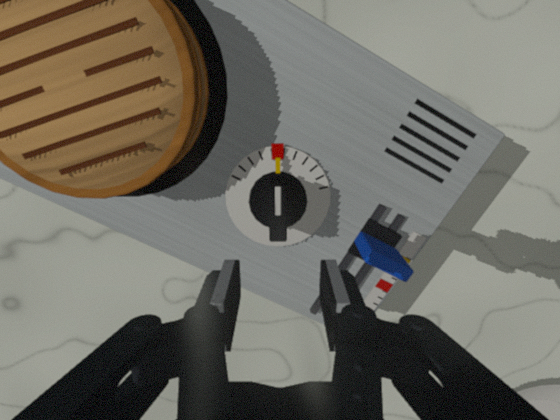

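The dial is left at 27.5° with the tab at 27.4°, and the pointer end is centred on the tab at (277,158). Next I'll turn the gripper, move over the vent tab and go down.

Call:
{"name": "jog_arm", "arguments": {
  "moves": [
    [0, 0, 0, -6.9, 55],
    [0, 0, 0, -6.9, 55],
    [0, 0, 0, -6.9, 55],
    [0, 0, 0, -6.9, 55],
    [0, 0, 0, -6.9, 55],
    [0, 0, 0, -6.9, 55],
    [0, 0, 0, -6.9, 55],
    [0, 0, 0, -6.9, 55],
    [0, 0, 0, -6.7, 55]
  ]
}}

```text
time: 7.05
tcp_pos: [0.6501, -0.0106, 0.2041]
orientation: [-3.14, -0.0, 1.561]
force: [0.0, -1.1, 0.2]
grip_width: 0.552
```

Call:
{"name": "jog_arm", "arguments": {
  "moves": [
    [-0.0236, 0.0012, 0, 0, 55],
    [-0.0236, 0.0012, 0, 0, 55],
    [-0.0236, 0.0011, 0, 0, 55],
    [-0.0236, 0.0011, 0, 0, 55],
    [0, 0, 0.02, 0, 55],
    [0, 0, 0.02, 0, 55],
    [0, 0, 0, 0, 55],
    [0, 0, 0, 0, 55]
  ],
  "newtons": 45
}}

```text
time: 7.72
tcp_pos: [0.6523, -0.1049, 0.1635]
orientation: [-3.138, -0.001, 1.554]
force: [0.3, -0.1, 1.0]
grip_width: 0.554
```

```bash
python3 - <<'E'
from meas import *
d=grab('wrist','w5.png');s=robot.state();print(s['tcp_pos'],s['orientation'],s['force'],s['time'],s['grip_width']);P,h,sa,v=meas(d)
E
```

```text
[ 0.65306037 -0.10483809  0.16498449] [-3.14027919e+00 -2.48102983e-04  1.55456402e+00] [ 0.57853722 -0.08948022  1.05958504] 7.7667 0.552250978994461
red 327 [335.   39.3] bbox [322  27  25  26] w [0.6876 0.0089 0.0818] x 0.6797 0.6944 y 0.0018 0.016
red 196 [236.4 258.6] bbox [230 251  13  17] w [ 0.6183 -0.141   0.0781] x 0.613 0.623 y -0.1502 -0.1339
yel 126 [321.   47.1] bbox [312  40  18  15] w [0.6786 0.0042 0.0868] x 0.6733 0.6841 y 0.0004 0.0086
blue 1479 [281.9 232.1] bbox [271 195  23  78] w [ 0.6537 -0.0979  0.1277] x 0.6461 0.6615 y -0.1246 -0.0851
```

View pics/w5.png

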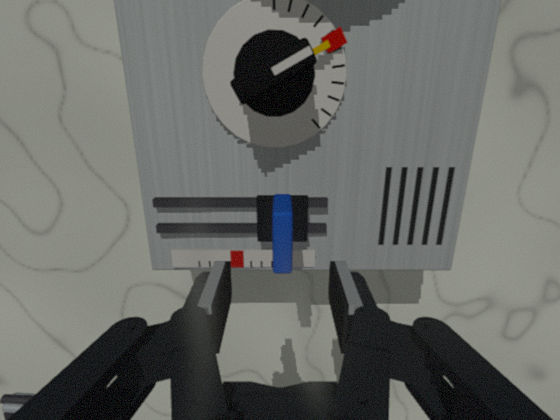

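The pads at columns 222 and 338 straddle the blue tab at 282. Going down and closing.

Call:
{"name": "jog_arm", "arguments": {
  "moves": [
    [0, 0, 0.02, 0, 55],
    [0, 0, 0.02, 0, 55],
    [0, 0, 0.02, 0, 55],
    [0, 0, 0.01, 0, 55],
    [0, 0, 0, 0, 20],
    [0, 0, 0, 0, 3],
    [0, 0, 0, 0, 3],
    [0, 0, 0, 0, 3],
    [0, 0, 0, 0, 3],
    [0, 0, 0, 0, 3]
  ],
  "newtons": 45
}}

```text
time: 8.6
tcp_pos: [0.6535, -0.105, 0.0971]
orientation: [3.14, 0.0, 1.554]
force: [-5.8, 1.0, 6.0]
grip_width: 0.136
```

```bash
python3 - <<'E'
from meas import *
d=grab('wrist','w6.png');s=robot.state();print(s['tcp_pos'],s['orientation'],s['force'],s['time'],s['grip_width']);P,h,sa,v=meas(d)
d=grab('scene','s6.png');print('scene');meas(d)
c=d['image'];P=world(d);m=(P[...,2]>.07)&(abs(P[...,0]-.65)<.1)&(abs(P[...,1]+.1)<.07)
vv,uu=np.where(m);print(uu.min(),uu.max(),vv.min(),vv.max())
E
```

```text
[ 0.6535134  -0.10499149  0.09709407] [3.14014374e+00 8.68968425e-05 1.55432594e+00] [-4.75944377  1.23180448  5.62483403] 8.65 0.13501663891797583
red 711 [355.4  16.2] bbox [336   0  37  37] w [0.6873 0.0088 0.0819] x 0.6789 0.6941 y 0.0014 0.0162
red 188 [218.  308.8] bbox [211 303  17  15] w [ 0.6177 -0.1378  0.0782] x 0.6136 0.6346 y -0.1438 -0.0916
yel 229 [337.6  25.8] bbox [327  16  22  20] w [0.6792 0.0045 0.087 ] x 0.6707 0.6841 y -0.0032 0.0086
blue 3321 [279.4 293.4] bbox [264 234  31 120] w [ 0.6536 -0.0951  0.1276] x 0.6469 0.6605 y -0.1247 -0.0845
white 5242 [197.2  61.2] bbox [166   0  89 160] w [ 0.6187 -0.0071  0.0789] x 0.6043 0.6449 y -0.0512 0.0171
white 636 [320.7   6.2] bbox [281   0  71  25] w [0.673  0.0134 0.0789] x 0.6562 0.6857 y 0.0066 0.0163
white 779 [294.   41.8] bbox [263  20  63  45] w [ 0.6599 -0.0053  0.1207] x 0.6497 0.6697 y -0.0117 0.0008
white 13 [335.2  36.2] bbox [333  35   5   3] w [0.6796 0.0019 0.0788] x 0.6784 0.6805 y 0.0014 0.0023
white 2021 [345.8  82.9] bbox [325  38  45 103] w [ 0.6851 -0.0172  0.0789] x 0.6755 0.6952 y -0.0427 0.0011
white 391 [151.4 311.6] bbox [133 303  42  19] w [ 0.5786 -0.1399  0.077 ] x 0.5685 0.5922 y -0.1472 -0.1337
scene
blue 12 [294.8 246.8] bbox [293 245   4   5] w [ 0.6537 -0.1197  0.1283] x 0.6485 0.6591 y -0.1259 -0.1112
white 19 [319.8 244.1] bbox [317 242   8   6] w [ 0.6825 -0.0225  0.0803] x 0.6767 0.6937 y -0.0357 -0.0119
white 147 [346.1 252.4] bbox [337 244  19  25] w [0.7681 0.0023 0.0766] x 0.7398 0.7855 y -0.0723 0.04
white 35 [274.3 252.2] bbox [269 249  12   8] w [ 0.5882 -0.141   0.0787] x 0.5672 0.6088 y -0.1492 -0.1321
260 335 85 280
```

The tab is gripped. Pulling about 34.5 mm toward the front.

Call:
{"name": "jog_arm", "arguments": {
  "moves": [
    [0, -0.004, 0, 0, 3],
    [0, -0.004, 0, 0, 3],
    [0, -0.004, 0, 0, 3],
    [0, -0.004, 0, 0, 3],
    [0, -0.004, 0, 0, 3],
    [0, -0.004, 0, 0, 3],
    [0, -0.004, 0, 0, 3],
    [0, -0.004, 0, 0, 3],
    [0, -0.0025, 0, 0, 3],
    [0, 0, 0, 0, 3],
    [0, 0, 0, 0, 3],
    [0, 0, 0, 0, 3]
  ]
}}

```text
time: 9.7
tcp_pos: [0.6208, -0.1045, 0.0971]
orientation: [3.137, 0.0, 1.554]
force: [5.0, 1.0, 5.7]
grip_width: 0.134
```

```bash
python3 - <<'E'
from meas import *
s=robot.state();print(s['tcp_pos'],s['orientation'],s['force'],s['time'],s['grip_width'])
for n in('wrist','top','scene'):
    d=grab(n,n+'7.png');print(n);meas(d)
    if n=='scene': b=d['image'][190:310,200:360,::-1]
    if n=='top': a=d['image'][140:210,255:335,::-1]
w=cv2.imread('pics/wrist7.png')
a=cv2.resize(a,(343,300),interpolation=cv2.INTER_CUBIC);b=cv2.resize(b,(400,300),interpolation=cv2.INTER_CUBIC)
c=np.hstack([a,b]);w=cv2.resize(w,(400,300));cv2.imwrite('pics/m7.png',np.vstack([c,np.hstack([w,np.zeros((300,343,3),np.uint8)])]))
E
```

```text
[ 0.6207548  -0.10450141  0.09711516] [3.13652205e+00 1.28555923e-04 1.55443388e+00] [4.96366319 1.04724775 5.66494409] 9.7 0.13407352420669574
wrist
red 561 [436.   13.9] bbox [421   0  29  32] w [0.6882 0.0097 0.0819] x 0.6674 0.6945 y 0.0025 0.016
blue 3326 [279.5 293.4] bbox [264 233  32 121] w [ 0.6208 -0.0946  0.1276] x 0.6142 0.6276 y -0.124 -0.0842
top
white 29 [288.5 165.2] bbox [283 163  12   5] w [ 0.6837 -0.0193  0.0827] x 0.6764 0.693 y -0.0388 -0.0
white 157 [283.1 180.5] bbox [274 165  24  23] w [ 0.6294 -0.0012  0.0803] x 0.6053 0.6849 y -0.0497 0.0307
scene
blue 12 [286.4 241.8] bbox [285 240   4   5] w [ 0.6204 -0.1194  0.129 ] x 0.617 0.6251 y -0.128 -0.1098
white 18 [319.7 244.1] bbox [317 242   8   6] w [ 0.6822 -0.0224  0.0803] x 0.6769 0.6938 y -0.0363 -0.0116
white 105 [347.2 251.2] bbox [340 244  16  16] w [0.7679 0.0092 0.0766] x 0.7402 0.7836 y -0.0328 0.0389
white 29 [273.2 251.5] bbox [269 249  10   6] w [ 0.5833 -0.1406  0.0785] x 0.568 0.6016 y -0.1477 -0.1331
white 28 [292.9 263.6] bbox [290 261   7   6] w [ 0.6641 -0.1423  0.0785] x 0.6513 0.6769 y -0.1507 -0.1359
```

View pics/m7.png

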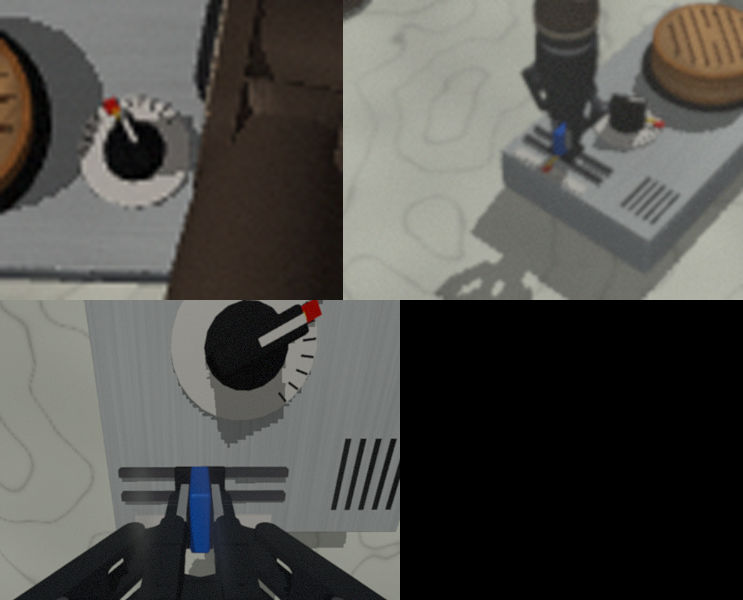

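The montage shows the dial on its tab and the slide pulled 32.8 mm of the required 34.5 or so, with no slip in the grip. I'll pull slightly more and check against the scale.

Call:
{"name": "jog_arm", "arguments": {
  "moves": [
    [0, -0.0017, 0, 0, 3],
    [0, 0, 0, 0, 3],
    [0, 0, 0, 0, 3],
    [0, 0, 0, 0, 3]
  ]
}}

```text
time: 10.18
tcp_pos: [0.6192, -0.1045, 0.0971]
orientation: [3.136, 0.0, 1.554]
force: [4.5, 0.7, 6.3]
grip_width: 0.134
```

```bash
python3 - <<'E'
from meas import *
s=robot.state();print(s['tcp_pos'],s['force'],s['time'],s['qvel'].round(3))
d=grab('wrist','w8.png');meas(d)
ims=[grab('scene') for _ in range(8)]
d=ims[0];I=np.mean([k['image'] for k in ims],0).astype(np.uint8)
K=d['K'];Rw=rot(d['attitude'])
def proj(p):
    c=Rw.T@(np.array(p)-d['eye']);return K[0,0]*c[0]/-c[2]+K[0,2],K[1,1]*-c[1]/-c[2]+K[1,2]
print('mark',proj([.6183,-.1413,.078]),'ptr',proj([.6183,-.1413,.0865]),'home',proj([.6525,-.1413,.0865]))
c=I[240:270,265:305,::-1];cv2.imwrite('pics/s8.png',cv2.resize(c,None,fx=18,fy=18,interpolation=cv2.INTER_NEAREST))
E
```

```text
[ 0.61915326 -0.10447571  0.0970738 ] [4.50110773 0.71446176 6.30450768] 10.1833 [-0.     0.001 -0.    -0.001 -0.001 -0.001]
red 550 [440.   13.7] bbox [426   0  28  32] w [0.6883 0.0097 0.082 ] x 0.6668 0.6948 y 0.0025 0.0164
blue 3325 [279.5 293.4] bbox [264 234  32 120] w [ 0.6192 -0.0946  0.1276] x 0.6126 0.6261 y -0.1236 -0.084
mark (np.float64(281.6110453204914), np.float64(256.734894651566)) ptr (np.float64(281.5899521343787), np.float64(254.90247730231312)) home (np.float64(290.1326749977923), np.float64(259.9188428063499))
```

View pics/s8.png

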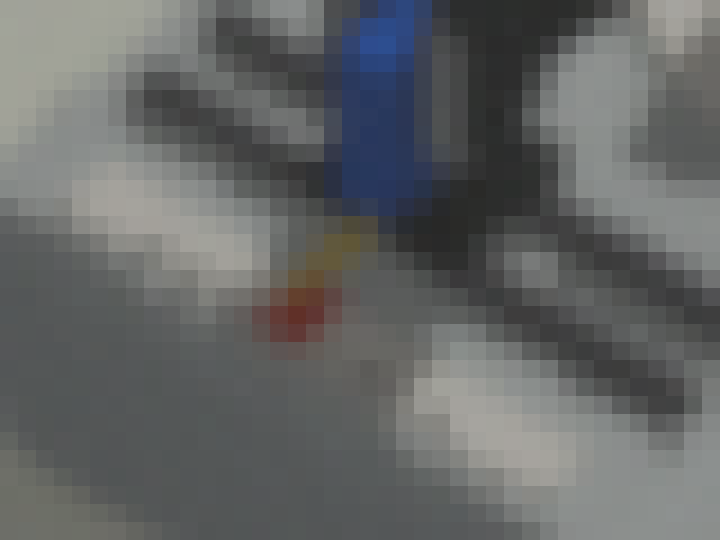

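The pointer's tip ends over the red band at about (281.2,255.3), against (281.6,254.9) predicted for the band's centre. Travel is 34.3 mm and the arm is still. Last steadiness check, then I hand in.

```bash
python3 - <<'E'
from meas import *
s=robot.state();print(s['tcp_pos'],s['force'],s['time'],s['grip_width'],abs(s['qvel']).max())
print(robot.close_job())
E
```

```text
[ 0.61917006 -0.1044946   0.09711164] [4.12295451 1.22159758 6.69840227] 10.6333 0.13491616116146182 0.002051375682486355
the job is handed in; nothing more can be done
None
```

I turned the dial about 57° clockwise onto its red tab and let go. Then I gripped the blue vent tab, pulled the slide about 34.3 mm and handed the job in at 10.6 s, still gripping it.

- **Dial:** after release its bar measured 27.5° against 27.4° for the tab. Later views showed it unchanged.
- **Vent:** in the last scene view the pointer's end lay on the red band, with no slip in the grip and the arm at rest. My estimates of the needed travel ran from 34.2 to about 35 mm. The band allows ±5 mm, so I estimate the pointer is within about 1.5 mm of its centre. That last check came from one coarse camera at about 4 mm per pixel, because the gripper and arm hid the pointer from the other two.
- **Loads and surroundings:** wrist force readings stayed under about 10 N. The gripper touched only the dial and the vent tab. I did not re-measure the tiers, plate, bowl, box or press at the end.

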